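# Pack the spares for a door controller, heavy at the bottom

### The job

Pack the transformer, the heat sink and the plastic cover into the cardboard carton as one flat, steady pile, heaviest part at the bottom and lightest on top, packing from the bottom up, each part centred on the one below and the same way up as it lies now. Set every part down gently, do not drop it, and leave the other things on the bench where they are.

Things in the scene. Friction and masses are not known exactly. Their poses are not given: they have to be found in the camera images.
- carton: Open cardboard carton, fixed to the bench, outside 200 (x) x 180 (y) x 95 mm high, walls and floor 5 mm thick, so inside 190 x 170 x 90 mm. Origin at the centre of its underside on the bench; z up. It stands on the robot's right.
- carton_in (a point): Centre of the carton's inner floor, 5 mm above the bench, axes as the carton's.
- transformer: Mains transformer, the heaviest part (about 0.85 kg), 50 mm high: thin steel foot plate 100 (x) x 44 (y) x 3 mm, on it a dark laminated iron core 72 (x) x 38 (y) mm with a flat top at 50 mm, and round the middle of the core a copper winding 40 (x) x 50 (y) mm from 10 to 43 mm high. Grip it across the winding's two flat faces (50 mm apart, along its y), at the middle of its length. Origin at the centre of its underside; x along its length, z up.
- heat_sink: Finned aluminium heat sink, second heaviest (about 0.25 kg), 120 (x) x 56 (y) x 22 mm high, lying with its fins up, fins running along x; solid to a gripper. Grip it across its 56 mm width (along its y), at the middle of its length. Origin at the centre of its flat underside; x along its length, z up.
- cover: Empty plastic cover, the lightest part (about 0.05 kg), a grey closed shell 100 (x) x 52 (y) x 18 mm high with dark vent slots in its flat top. Grip it across its 52 mm width (along its y). Origin at the centre of its flat underside; x along its length, z up.
- multimeter: Orange and black multimeter 166 x 84 x 44 mm lying at the far edge of the work area; leave it alone. Origin at the centre of its underside.
- solder_reel: Standing metal reel of 60 mm diameter, 45 mm high; leave it alone. Origin at the centre of its underside.
- screwdriver: Screwdriver with yellow handle, 180 mm long along its x, lying between the carton and the parts; leave it alone. Origin under its middle.
- contactor: White and black contactor block 74 x 45 x 51 mm; leave it alone. Origin at the centre of its underside.
- spanner: Steel spanner 160 mm long lying beside the parts; leave it alone. Origin under its middle.
Mind the look-alikes: they are no part of the job. There is more than one size of the transformer; the one meant has the size given above.

How it is judged:
By the outcome, as a careful person would: the job done as asked, in the order asked, and still so for the second after the job is handed in, with the robot touching nothing.
It also fails if it takes over 67 s, if anything falls off the work surface, if the arm or the gripper's body presses on something with over 40 N, if the wrist force passes 120 N, or if a joint passes its speed limit or range.

### The arm

A 6-joint arm with a two-finger parallel gripper is mounted at the origin on the work surface. World frame = base frame: x ahead of the robot, y to its left, z up, the work surface at z = 0. Lengths are in mm, angles in rad, forces in N, time in s.
With the tool pointing down it reaches from about 350 to 775 mm from the base axis. Payload 7.3 kg.
Tool frame: the origin (TCP) lies on the centre line of the jaws, within the pads' length; the fingertips stand 22 mm ahead of it and the grasp point (between the pads) lies 3 mm ahead of it; z points along the fingers, y is the direction in which the jaws open and shut (so a half turn about z gives the same grasp; the last joint's range is limited). The gripper opens to 92 mm and grips with 3 to 60 N. Pads are 19 mm wide; open, the fingers measure 130 mm over their backs; the gripper's body (75 mm by 190 mm) begins 47 mm behind the grasp point.
Start: joints at [1.14, 0.342, 1.524, -0, 1.275, -0.146], TCP at [147.491, 503.874, 248.741] pointing down, gripper open.
Joint ranges: [-2.53, 2.53], [-0.77, 2.02], [0.04, 2.7], [-1, 4.14], [0.28, 2.66], [-3.11, 3.11]. Speed limits (rad/s): [2.57, 2.57, 3.14, 3.14, 3.14, 3.14].

### API

Orientations are given as [roll, pitch, yaw] about the fixed x, y, z axes, in that order (R = Rz(yaw) Ry(pitch) Rx(roll)).
In Python, from plant import get_obs, capture, bot, spot_in gives the robot as it stands.
- The arm moves only by the shell command python3 -m handwheel 'ROWS' [OPENING]. ROWS is JSON, a list of rows, each a list of 2 entries, a list of its own where there are three numbers: the shift along the world's x, y, z in mm, then the turn, a rotation vector about the world's x, y, z in rad. In form: [[[x, y, z], [wx, wy, wz]], ...]. A call has 1 to 12 rows; each row shifts and turns the commanded pose from where the row before left it; what a row does not reach is not made up. A row lasts 1/8 s, in which the tool goes at most 62.5 mm and 10.7 degrees, less where a joint would pass 70% of its speed; a pose out of reach is approached as far as the arm can. A call is refused whole if a number of a shift passes 62.5 or a number of a turn 0.188, either way. A call with a gripper value outside its range is refused whole. OPENING is the closure, from 0 (fully open) to 1 (shut), set as the call begins (- or left out, the last holds). The fingers move at their own pace and stop on an object; the grip force is fixed at half the most. Time passes only in rows, so rows that do not move let the fingers close. It gives the time, the measured TCP pose, the force and the opening at its end, in the units of the state.
- get_obs(): the state, without advancing time (a new reading comes with each control period).
- capture(name): name is "side" or "top" or "wrist"; returns a dict with "img" (400x640x3 uint8, red, green, blue), "fx", "fy", "cx", "cy" (pixels), "cam_to_world" (4x4, takes a point from camera to world coordinates). Camera axes: x right, y up, looking along -z (the intrinsics and any distortion apply to the point x, -y, -z); pixel columns grow to the right and rows downward; lengths in mm; the calibration is good to about 2 mm. A picture is of the moment at which its call begins. There is no depth.
- bot.close_job(): hands the job in, once; it reports no verdict.
Trained networks look in the newest picture that a camera, given by its name, has taken for a name from the list of things; names that differ only in an ending like _2 or _b are one class to them, and where a whole thing is asked for, a point or a joint stands for the part that bears it (a point fixed in the world has none). Each returns a list of dicts, best first, with "score" (0 to 1); they miss things now and then, are a little off and sometimes report something else, mostly with a low value. They report only what shows in the picture. A call takes as long as a camera call. They do not tell look-alikes from the thing itself.
- spot_in(thing, camera): "xyz" ([x, y, z] in mm, in the coordinates of the camera as it stood for that picture, good to about 4 mm: the middle of the surface that is visible of it).
The state is a dict: "time": time; "joint_positions": joint angles; "dq": joint speeds; "tau": joint torques, N m; "tool_pos": TCP position; "tcp_rot": TCP orientation; "contact_force": force on the tool from outside, world axes, zero at the start; "moment": the same for the moment, N m; "grip_width": finger opening in mm.
Only numpy, scipy, OpenCV 4.12 (cv2) and the standard library are available. Lean on these libraries where they do the work, as an engineer would, in place of code of your own. Each camera call takes 0.05 s, during which the arm holds its last target. There are 200 camera calls.

## Working session

There is one attempt and no reset: what is moved stays moved. The work goes in short steps, Python scripts to look and compute and a shell command to move; the robot and the scene stay as the last step left them, time stands still between calls to the robot, and variables do not carry over. Pictures are saved under pics/ and viewed, about 8 in all and at most 12, crops included, and the job is handed in when it is done.

```bash
ls; mkdir -p pics; cat > h.py <<'E'
from plant import get_obs, capture, bot, spot_in
import numpy as np, cv2
def save(c,n): cv2.imwrite(f'pics/{n}.png',cv2.cvtColor(c['img'],cv2.COLOR_RGB2BGR))
def w(c,p): return (np.array(c['cam_to_world'])@np.r_[p,1])[:3]
def pix(c,P):
    q=np.linalg.inv(np.array(c['cam_to_world']))@np.r_[P,1]
    return c['cx']+c['fx']*q[0]/-q[2], c['cy']+c['fy']*(-q[1])/-q[2]
def ray(c,u,v,z):
    T=np.array(c['cam_to_world']);d=T[:3,:3]@np.array([(u-c['cx'])/c['fx'],-(v-c['cy'])/c['fy'],-1]);o=T[:3,3]
    return o+d*(z-o[2])/d[2]
E
python3 - <<'E'
from h import *
cs={}
for n in ['top','side']:
    c=capture(n);save(c,n+'0');print(n,[k for k in c],c['fx'],np.round(c['cam_to_world'],2).tolist())
    for t in ['transformer','heat_sink','cover','carton','multimeter','solder_reel','screwdriver','contactor','spanner']:
        for r in spot_in(t,n):
            if r['score']>.2:
                P=w(c,r['xyz']);print(t,round(r['score'],2),P.round(),np.round(pix(c,P)))
a=cv2.imread('pics/top0.png');b=cv2.imread('pics/side0.png')
print(get_obs())
E
```

```text
pics
top ['img', 'fx', 'fy', 'cx', 'cy', 'cam_to_world'] 398.2187004451927 [[0.01, 1.0, -0.08, 452.5], [-1.0, 0.01, 0.01, 127.33], [0.01, 0.08, 1.0, 1218.93], [0.0, 0.0, 0.0, 1.0]]
transformer 0.83 [638. 137.  51.] [313. 164.]
transformer 0.8 [382. 497.  68.] [187. 251.]
transformer 0.73 [320. 202.  75.] [290. 274.]
heat_sink 0.82 [528. 344.   5.] [245. 202.]
heat_sink 0.22 [341. 363.  50.] [235. 265.]
cover 0.65 [461.  95.  18.] [327. 224.]
carton 0.87 [ 553. -284.    5.] [451. 195.]
multimeter 0.73 [779.  14.  42.] [355. 119.]
solder_reel 0.92 [719. 273.  42.] [268. 137.]
screwdriver 0.88 [535. -19.  21.] [365. 200.]
contactor 0.71 [343. 364.  52.] [234. 264.]
spanner 0.72 [719. 269.  47.] [269. 137.]
spanner 0.67 [668. 433.  13.] [217. 156.]
side ['img', 'fx', 'fy', 'cx', 'cy', 'cam_to_world'] 480.33638053590107 [[-0.98, 0.15, -0.11, 390.48], [-0.19, -0.77, 0.61, 1015.59], [0.01, 0.62, 0.78, 1164.74], [0.0, 0.0, 0.0, 1.0]]
transformer 0.92 [394. 531.  70.] [362. 333.]
transformer 0.68 [632. 160.  46.] [301. 206.]
transformer 0.63 [320. 224.  63.] [404. 237.]
heat_sink 0.62 [531. 3
[... 333 characters left out ...]
ner 0.73 [665. 441.   6.] [266. 294.]
{'time': 1.0, 'joint_positions': array([ 1.13998745e+00,  3.41963384e-01,  1.52413707e+00, -5.53662160e-05,
        1.27539606e+00, -1.45983069e-01]), 'dq': array([-0.00015246,  0.00054988,  0.00017545,  0.00011196,  0.00018003,
        0.00037069]), 'tau': array([-2.84942536e-03, -4.31135130e+01, -2.44476628e+01,  7.14552845e-02,
        4.84950864e-02, -2.22407351e-05]), 'tool_pos': array([147.50451034, 503.85082692, 248.74656473]), 'tcp_rot': array([3.14150525e+00, 6.63902705e-05, 2.85678296e+00]), 'contact_force': array([ 0.48035857,  0.15590031, -0.27807541]), 'moment': array([-0.03873781, -0.00442666, -0.00819917]), 'grip_width': 91.88466117109378}
```

```bash
python3 - <<'E'
from h import *
a=cv2.imread('pics/top0.png')[90:310,170:530];cv2.imwrite('pics/top0c.png',cv2.resize(a,(792,484),interpolation=cv2.INTER_CUBIC))
b=cv2.imread('pics/side0.png')[150:370,220:460];cv2.imwrite('pics/side0c.png',cv2.resize(b,(640,587),interpolation=cv2.INTER_CUBIC))
E
```

```text
(no output)
```

View pics/top0c.png

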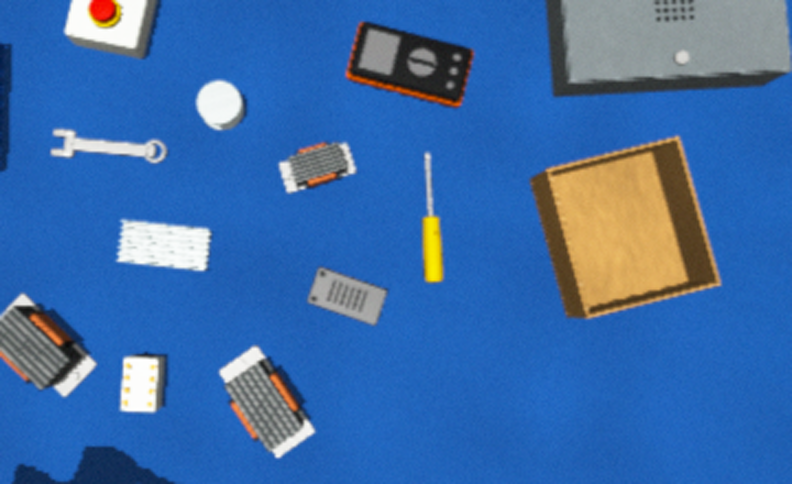

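View pics/side0c.png

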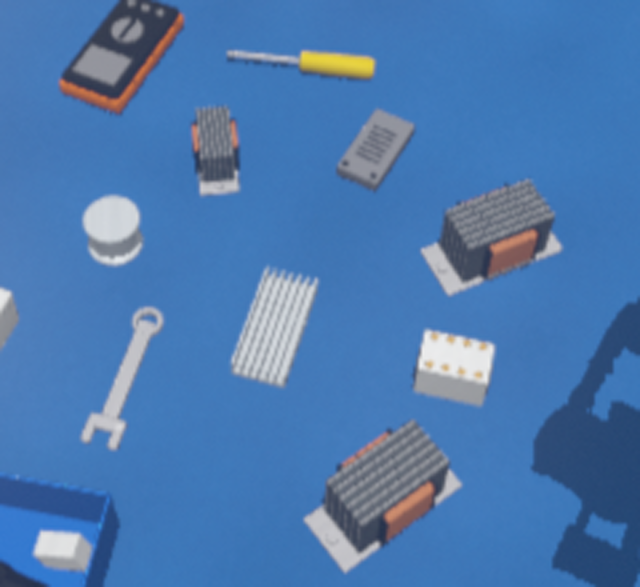

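```bash
cat >> h.py <<'E'
def blob(c,u,v,r=45,key=None):
    img=c['img'];hsv=cv2.cvtColor(img,cv2.COLOR_RGB2HSV)
    m=((hsv[...,0]<95)|(hsv[...,0]>125)|(hsv[...,1]<90)).astype(np.uint8)
    n,l,s,cc=cv2.connectedComponentsWithStats(m)
    u,v=int(round(u)),int(round(v));w_=l[max(0,v-4):v+5,max(0,u-4):u+5];w_=w_[w_>0]
    k=np.bincount(w_).argmax();return np.argwhere(l==k)[:,::-1].astype(np.float32),s[k]
def rect(c,u,v,z):
    p,s=blob(c,u,v);W=np.array([ray(c,a,b,z)[:2] for a,b in p],np.float32)
    (cx,cy),(a,b),th=cv2.minAreaRect(W)
    if a<b: a,b,th=b,a,th+90
    return np.round([cx,cy,a,b,th%180],1),s[4]
E
python3 - <<'E'
from h import *
t=capture('top');s=capture('side')
for n,ut,us,z in [('tr',(313,164),(301,206),[3,25,50]),('hs',(245,202),(321,274),[5,18,22]),('cov',(327,224),(360,206),[10,18])]:
    for zz in z: print(n,zz,'top',*rect(t,*ut,zz),'side',*rect(s,*us,zz))
# two-ray triangulation of blob-centre spots
for n in ['transformer','heat_sink','cover']:
    for cam,c in [('top',t),('side',s)]:
        for r in spot_in(n,cam)[:3]: print(n,cam,round(r['score'],2),w(c,r['xyz']).round(1))
q=[(170+u/2.2,90+v/2.2) for u,v in [(680,137),(720,283),(580,318),(532,178)]]
R=np.array([ray(t,u,v,95) for u,v in q]);print('carton rim',R.round(),R.mean(0).round(1),[np.linalg.norm(R[i]-R[i-1]).round() for i in range(4)],np.degrees(np.arctan2(*(R[0]-R[1])[1::-1])))
print([np.round(pix(s,P)) for P in R])
b=cv2.imread('pics/side0.png')[20:180,260:440];cv2.imwrite('pics/cart.png',cv2.resize(b,None,fx=3.5,fy=3.5,interpolation=cv2.INTER_CUBIC))
E
```

```text
tr 3 top [644.9 137.3 100.5  56.  108.5] 536 side [641.8 125.6 127.   52.7 103.5] 480
tr 25 top [641.4 137.2  98.7  55.  108.5] 536 side [637.  142.5 124.6  51.7 103.5] 480
tr 50 top [637.4 136.9  96.7  53.9 108.5] 536 side [631.6 161.6 121.8  50.6 103.5] 480
hs 5 top [530.6 347.5 124.9  59.   84. ] 773 side [529.5 342.8 133.9  60.3  84.2] 883
hs 18 top [529.8 345.2 123.5  58.3  84. ] 773 side [527.9 350.3 132.4  59.6  84.2] 883
hs 22 top [529.5 344.4 123.1  58.1  84. ] 773 side [527.5 352.7 131.9  59.4  84.2] 883
cov 10 top [461.6  93.7  99.6  51.6  71.9] 566 side [459.6  94.1 107.1  54.   72. ] 475
cov 18 top [461.5  93.9  99.   51.3  71.9] 566 side [459.1 100.5 106.3  53.6  72. ] 475
transformer top 0.9 [638.1 137.3  50.6]
transformer top 0.82 [322.7 202.6  74.6]
transformer side 0.9 [394.1 530.7  72.1]
transformer side 0.58 [630.  157.8  47. ]
transformer side 0.57 [320.7 221.9  61.3]
heat_sink top 0.74 [525.5 343.7   4.6]
heat_sink side 0.82 [527.2 352.2   9.8]
cover top 0.69 [459.8  95.9  22.3]
cover side 0.73 [ 548.6 -309.1   45.9]
cover side 0.63 [458.   99.9  16.3]
carton rim [[ 669. -338.   95.]
 [ 479. -384.   95.]
 [ 433. -203.   95.]
 [ 613. -144.   95.]] [ 548.6 -267.5   95. ] [np.float64(201.0), np.float64(195.0), np.float64(187.0), np.float64(190.0)] 13.735403973764582
[array([321.,  87.]), array([376.,  86.]), array([383., 121.]), array([326., 126.])]
```

View pics/cart.png

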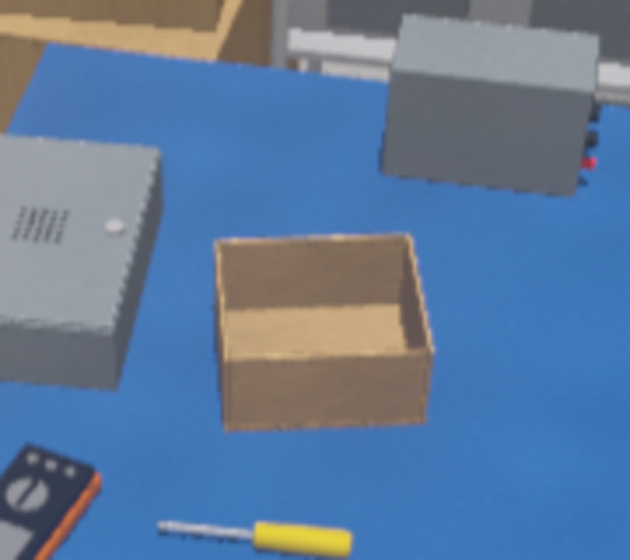

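Three transformers, top pixels: (313,164) with a 100 mm foot plate, about 50 mm high; (290,274) and (187,251) with foot plates of about 145 mm, 65–75 mm high. The crops show the small one at (313,164) is the one meant. The carton's yaw is about 14°, and all three parts lie close to its y direction, so I'll lay the pile along that.

```bash
python3 -m handwheel '[[[41,-30.5,0],[0,0,-0.084]],[[41,-30.5,0],[0,0,-0.084]],[[41,-30.5,0],[0,0,-0.084]],[[41,-30.5,0],[0,0,-0.084]],[[41,-30.5,0],[0,0,-0.084]],[[41,-30.5,0],[0,0,-0.084]],[[41,-30.5,0],[0,0,-0.084]],[[41,-30.5,0],[0,0,-0.084]],[[41,-30.5,0],[0,0,-0.084]],[[41,-30.5,0],[0,0,-0.084]],[[41,-30.5,0],[0,0,-0.084]],[[41,-30.5,0],[0,0,-0.084]]]' 0
python3 -m handwheel '[[[0,0,0],[0,0,0]],[[0,0,0],[0,0,0]]]'
cat > look.py <<'E'
import sys
from h import *
n,thing=sys.argv[1:3]
c=capture('wrist');save(c,n);o=get_obs();print(o['tool_pos'].round(1),np.degrees(o['tcp_rot']).round(2),o['contact_force'].round(1),o['grip_width'].round(1))
print('cam',np.array(c['cam_to_world'])[:3,3].round())
for r in spot_in(thing,'wrist')[:2]:
    P=w(c,r['xyz']);u,v=pix(c,P);print(r['score'],P.round(1),round(u),round(v))
    if 0<=u<640 and 0<=v<400:
        for z in map(float,sys.argv[3:]):
            try: print(z,*rect(c,u,v,z))
            except Exception as e: print(e)
E
python3 look.py w1 transformer 3 43 50
```

```text
time: 2.9
tool_pos: [640.7, 136.7, 248.7]
tcp_rot: [3.141, -0.0, 1.846]
contact_force: [0.4, 0.5, -0.4]
grip_width: 92.2
time: 3.15
tool_pos: [639.0, 138.1, 248.3]
tcp_rot: [-3.141, -0.001, 1.849]
contact_force: [-0.2, -0.7, -0.1]
grip_width: 92.0Traceback (most recent call last):
  File "look.py", line 4, in <module>
    c=capture('wrist');save(c,n);o=get_obs();print(o['tool_pos'].round(1),np.degrees(o['tcp_rot']).round(2),o['contact_force'].round(1),o['grip_width'].round(1))
                                                                                                                                        ^^^^^^^^^^^^^^^^^^^^^
AttributeError: 'float' object has no attribute 'round'
```

View pics/w1.png

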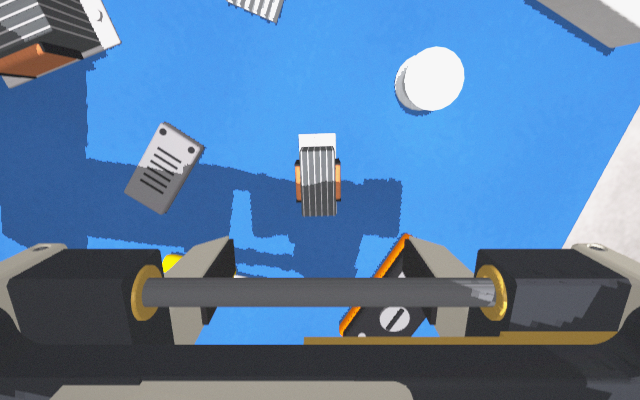

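```bash
sed -i "s/o\['grip_width'\].round(1)/round(float(o['grip_width']),1)/" look.py
python3 look.py w2 transformer 3 26 43 50; python3 - <<'E'
from h import *
c=capture('wrist');save(c,'w3')
a=c['img'][120:235,270:370];cv2.imwrite('pics/w3c.png',cv2.resize(cv2.cvtColor(a,cv2.COLOR_RGB2BGR),None,fx=5,fy=5,interpolation=cv2.INTER_CUBIC))
print(np.round(c['cam_to_world'],3).tolist(),c['fx'],c['cx'],c['cy'])
E
```

```text
[638.7 138.9 249. ] [-1.7999e+02 -2.0000e-02  1.0602e+02] [-0.9  0.3  0.4] 91.8
cam [617. 213. 386.]
0.82 [355.1 206.7  57.1] 47 35
3.0 [309.3 210.3 144.7  79.2  35.2] 7848
26.0 [327.9 210.4 136.   74.5  35.2] 7848
43.0 [341.5 210.5 129.6  71.   35.2] 7848
50.0 [347.2 210.6 127.   69.5  35.2] 7848
[[0.961, -0.266, -0.078, 617.085], [0.277, 0.922, 0.271, 213.42], [0.0, -0.282, 0.959, 386.276], [0.0, 0.0, 0.0, 1.0]] 318.03380015747956 318.54703052413424 202.05945992087703
```

View pics/w3c.png

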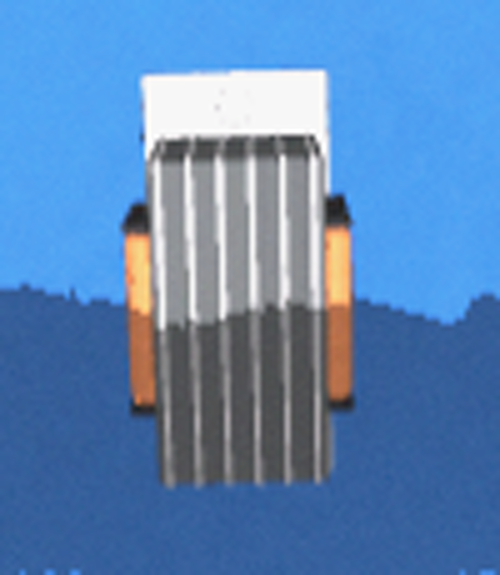

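```bash
python3 - <<'E'
from h import *
c=capture('wrist')
f=lambda u,v,z:ray(c,270+u/5,120+v/5,z)[:2]
K=np.array([f(*p,50) for p in [(148,155),(325,153),(332,482),(163,485)]]);print(K.round(1),K.mean(0))
for i in range(4): d=K[i]-K[i-1];print(np.linalg.norm(d).round(1),np.degrees(np.arctan2(d[1],d[0])).round(1)%180)
a,b=f(142,75,3),f(328,70,3);print('plate end',a,b,np.linalg.norm(a-b),np.degrees(np.arctan2(*(b-a)[::-1])));m=(a+b)/2;print(np.linalg.norm(m-K.mean(0)))
wn=np.array([f(127,320,43),f(351,315,43)]);print('winding',wn,wn.mean(0),np.linalg.norm(wn[0]-wn[1]))
s=capture('side')
q=[(260+u/3.5,20+v/3.5) for u,v in [(215,240),(412,235),(432,348),(225,358)]]
R=np.array([ray(s,*p,95) for p in q]);print('rim side',R.round(),R.mean(0))
for i in range(4): d=R[i]-R[i-1];print(np.linalg.norm(d).round(1),np.degrees(np.arctan2(d[1],d[0])).round(1)%180)
E
```

```text
[[610.  166.8]
 [645.7 177.5]
 [668.5 108. ]
 [632.4  96.8]] [639.15797765 137.29390633]
73.5 107.7
37.3 16.7
73.2 108.1
37.8 17.19999999999999
plate end [602.74683574 178.09463585] [644.69572433 191.3976932 ] 44.00773328946107 17.59514276802398
49.8999843840488
winding [[614.8936238  129.45398396]
 [662.20366136 144.27062902]] [638.54864258 136.86230649] 49.57592788178384
rim side [[ 667. -332.   95.]
 [ 473. -378.   95.]
 [ 433. -213.   95.]
 [ 623. -161.   95.]] [ 548.88402936 -270.93391987   95.        ]
176.4 104.3
199.5 13.5
170.4 103.5
196.9 15.2
```

```bash
python3 -m handwheel '[[[-0.5,-1,-45],[0,0,0.028]],[[0,0,-45],[0,0,0]],[[0,0,-45],[0,0,0]],[[0,0,-40],[0,0,0]],[[0,0,-15],[0,0,0]],[[0,0,-9],[0,0,0]],[[0,0,0],[0,0,0]]]' 0
python3 -m handwheel '[[[0,0,0],[0,0,0]],[[0,0,0],[0,0,0]],[[0,0,0],[0,0,0]],[[0,0,0],[0,0,0]],[[0,0,0],[0,0,0]],[[0,0,0],[0,0,0]]]' 1
python3 -m handwheel '[[[0,0,0],[0,0,0]],[[0,0,5],[0,0,0]],[[0,0,20],[0,0,0]],[[0,0,40],[0,0,0]],[[0,0,40],[0,0,0]],[[0,0,40],[0,0,0]],[[0,0,0],[0,0,0]]]'
```

```text
time: 4.32
tool_pos: [639.5, 137.0, 50.6]
tcp_rot: [3.14, 0.0, 1.877]
contact_force: [-1.1, 0.1, -0.2]
grip_width: 91.6
time: 5.08
tool_pos: [638.7, 136.8, 49.8]
tcp_rot: [-3.141, -0.0, 1.877]
contact_force: [-2.6, -1.1, 1.5]
grip_width: 49.8
time: 5.95
tool_pos: [640.6, 137.1, 197.3]
tcp_rot: [3.135, 0.001, 1.877]
contact_force: [1.1, 0.3, -8.6]
grip_width: 49.8
```

```bash
python3 -m handwheel '[[[-5,-22,0],[0,0,-0.006]],[[-9,-42,2],[0,0,-0.006]],[[-9,-42,2],[0,0,-0.006]],[[-9,-42,2],[0,0,-0.006]],[[-9,-42,2],[0,0,-0.006]],[[-9,-42,2],[0,0,-0.006]],[[-9,-42,2],[0,0,-0.006]],[[-9,-42,2],[0,0,-0.006]],[[-9,-42,2],[0,0,-0.006]],[[-9,-42,2],[0,0,-0.007]],[[-4,-8,0],[0,0,0]],[[0,0,0],[0,0,0]]]'
python3 -m handwheel '[[[0,0,0],[0,0,0]]]'
python3 look.py w4 carton
```

```text
time: 7.45
tool_pos: [547.5, -271.5, 210.4]
tcp_rot: [-3.139, -0.003, 1.814]
contact_force: [-0.4, 0.2, -8.5]
grip_width: 49.5
time: 7.58
tool_pos: [548.7, -270.0, 211.6]
tcp_rot: [-3.14, -0.002, 1.817]
contact_force: [-0.4, 0.3, -7.4]
grip_width: 49.7
[ 549.  -269.9  212. ] [-1.7996e+02 -8.0000e-02  1.0410e+02] [ 0.3 -0.4 -7.3] 49.5
cam [ 530. -195.  349.]
0.68 [ 535.3 -237.     5.8] 314 150
```

View pics/w4.png

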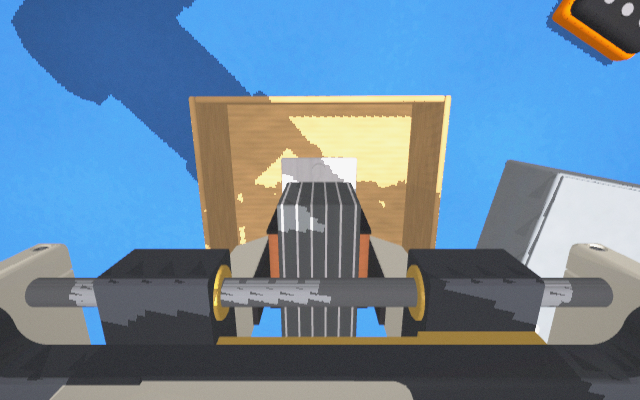

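```bash
python3 - <<'E'
from h import *
c=capture('wrist');a=ray(c,190,96.5,95)[:2];b=ray(c,450.5,96,95)[:2];d=b-a
print(a,b,np.linalg.norm(d),np.degrees(np.arctan2(d[1],d[0])));n=np.array([d[1],-d[0]])/np.linalg.norm(d)
print((a+b)/2+90*n)
print('floor edges',ray(c,229,104,95),[ray(c,u,v,5)[:2] for u,v in [(236,215),(404,215)]])
E
```

```text
[ 433.12419371 -210.07400502] [ 624.91240271 -161.24789231] 197.90580182392966 14.28314269439981
[ 551.22254945 -272.8789011 ]
floor edges [ 462.77684593 -208.20052905   95.        ] [array([ 467.10138401, -330.79295207]), array([ 653.15342327, -283.77185363])]
```

```bash
python3 -m handwheel '[[[1.5,-1,-20],[0,0,0]],[[0,0,-40],[0,0,0]],[[0,0,-40],[0,0,0]],[[0,0,-35],[0,0,0]],[[0,0,-12],[0,0,0]],[[0,0,-5],[0,0,0]],[[0,0,-2],[0,0,0]],[[0,0,0],[0,0,0]]]'
python3 -m handwheel '[[[0,0,-1],[0,0,0]],[[0,0,-1],[0,0,0]],[[0,0,-1],[0,0,0]],[[0,0,-0.5],[0,0,0]],[[0,0,0],[0,0,0]],[[0,0,0],[0,0,0]]]'
```

```text
time: 8.72
tool_pos: [551.1, -272.5, 60.0]
tcp_rot: [3.14, 0.002, 1.816]
contact_force: [0.7, -0.3, -8.2]
grip_width: 49.7
time: 9.48
tool_pos: [550.5, -272.1, 55.2]
tcp_rot: [3.142, 0.0, 1.816]
contact_force: [-0.7, 0.5, -8.6]
grip_width: 49.5
```

Still carrying the weight (−8.6 N), so I'll creep down to contact.

```bash
python3 -m handwheel '[[[0,0,-0.5],[0,0,0]],[[0,0,-0.5],[0,0,0]],[[0,0,0],[0,0,0]]]'; python3 -m handwheel '[[[0,0,-0.5],[0,0,0]],[[0,0,0],[0,0,0]]]'
```

```text
time: 9.85
tool_pos: [550.6, -272.2, 54.8]
tcp_rot: [3.141, 0.0, 1.816]
contact_force: [-2.4, 1.8, -1.0]
grip_width: 49.7
time: 10.1
tool_pos: [550.6, -272.2, 54.8]
tcp_rot: [3.141, 0.001, 1.816]
contact_force: [-3.5, 2.0, 5.0]
grip_width: 49.4
```

```bash
python3 -m handwheel '[[[0,0,0],[0,0,0]],[[0,0,0],[0,0,0]],[[0,0,0],[0,0,0]],[[0,0,0],[0,0,0]]]' 0
python3 -m handwheel '[[[0,0,10],[0,0,0]],[[0,0,40],[0,0,0]],[[0,0,50],[0,0,0]],[[0,0,50],[0,0,0]],[[0,0,46],[0,0,0]],[[0,0,0],[0,0,0]],[[0,0,0],[0,0,0]]]'
python3 look.py w5 transformer; python3 - <<'E'
import cv2
a=cv2.imread('pics/w5.png')[90:270,210:430];cv2.imwrite('pics/w5c.png',cv2.resize(a,None,fx=3,fy=3,interpolation=cv2.INTER_CUBIC))
E
```

```text
time: 10.6
tool_pos: [550.6, -272.2, 53.7]
tcp_rot: [3.141, 0.0, 1.816]
contact_force: [-0.2, 0.5, 0.2]
grip_width: 85.3
time: 11.48
tool_pos: [550.1, -271.9, 249.5]
tcp_rot: [-3.141, -0.0, 1.816]
contact_force: [-0.0, -0.1, 0.8]
grip_width: 91.8
[ 549.9 -271.8  248.6] [-1.7991e+02 -1.0000e-01  1.0404e+02] [-0.3  0.1  0. ] 91.9
cam [ 531. -197.  387.]
```

View pics/w5c.png

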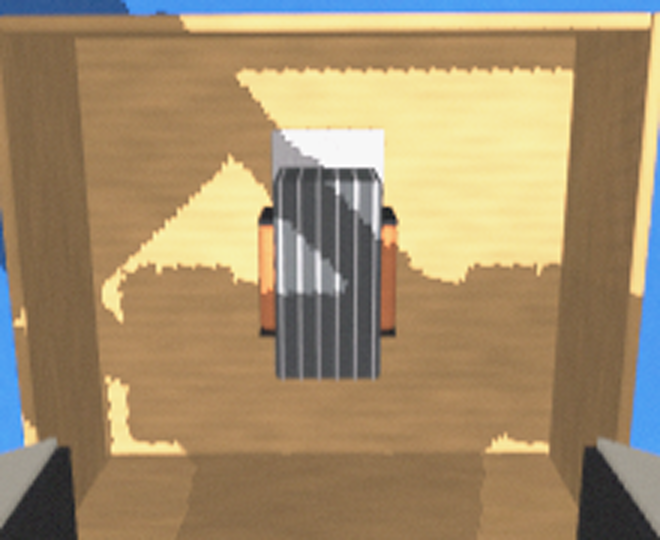

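```bash
python3 - <<'E'
from h import *
c=capture('wrist')
K=np.array([ray(c,210+u/3,90+v/3,55)[:2] for u,v in [(277,174),(381,174),(380,378),(276,378)]]);print(K.round(1),K.mean(0))
for i in range(4): d=K[i]-K[i-1];print(np.linalg.norm(d).round(1),np.degrees(np.arctan2(d[1],d[0])).round(1)%180)
E
python3 -m handwheel '[[[-1.5,30,0],[0,0,-0.03]],[[-1.5,54,0],[0,0,-0.03]],[[-2,54,0],[0,0,-0.03]],[[-2,54,0],[0,0,-0.03]],[[-2,54,0],[0,0,-0.03]],[[-2,54,0],[0,0,-0.03]],[[-2,54,0],[0,0,-0.03]],[[-2,54,0],[0,0,-0.03]],[[-2,54,0],[0,0,-0.03]],[[-2,54,0],[0,0,-0.03]],[[-1,54,0],[0,0,-0.03]],[[-1,48,0],[0,0,-0.02]]]'
python3 -m handwheel '[[[0,0,0],[0,0,0]],[[0,0,0],[0,0,0]]]'
python3 look.py w6 heat_sink 5 22
```

```text
[[ 523.7 -238.1]
 [ 558.4 -229.4]
 [ 577.2 -301. ]
 [ 540.4 -310.3]] [ 549.91491869 -269.70246103]
74.0 103.0
35.8 14.1
74.0 104.7
38.0 14.099999999999994
time: 13.12
tool_pos: [528.8, 347.7, 248.4]
tcp_rot: [-3.14, 0.001, 1.466]
contact_force: [0.9, -0.5, 0.6]
grip_width: 91.6
time: 13.38
tool_pos: [529.2, 345.4, 248.6]
tcp_rot: [-3.14, 0.002, 1.466]
contact_force: [0.1, -0.8, -0.4]
grip_width: 91.6
[529.4 344.9 249. ] [-1.7994e+02  7.0000e-02  8.3960e+01] [ 0.7 -0.1  0.3] 92.0
cam [537. 423. 386.]
0.82 [525.3 351.3   8.1] 316 171
5.0 [526.6 344.7 126.1  59.3  84.1] 4896
22.0 [527.  348.2 120.5  56.6  84.1] 4896
```

View pics/w6.png

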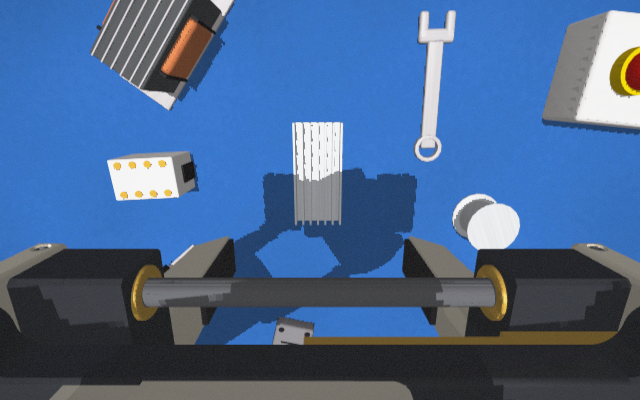

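```bash
python3 -m handwheel '[[[-2.3,1.8,-35],[0,0,0.002]],[[0,0,-50],[0,0,0]],[[0,0,-50],[0,0,0]],[[0,0,-45],[0,0,0]],[[0,0,-25],[0,0,0]],[[0,0,-13],[0,0,0]],[[0,0,-5.8],[0,0,0]],[[0,0,0],[0,0,0]],[[0,0,0],[0,0,0]]]' 0
python3 -m handwheel '[[[0,0,0],[0,0,0]],[[0,0,0],[0,0,0]],[[0,0,0],[0,0,0]],[[0,0,0],[0,0,0]],[[0,0,0],[0,0,0]],[[0,0,0],[0,0,0]]]' 1
python3 -m handwheel '[[[0,0,0],[0,0,0]],[[0,0,5],[0,0,0]],[[0,0,25],[0,0,0]],[[0,0,50],[0,0,0]],[[0,0,50],[0,0,0]],[[0,0,50],[0,0,0]],[[0,0,20],[0,0,0]],[[0,0,0],[0,0,0]],[[0,0,0],[0,0,0]]]'
python3 look.py w7 heat_sink
```

```text
time: 14.6
tool_pos: [527.8, 347.9, 27.2]
tcp_rot: [3.14, -0.001, 1.468]
contact_force: [0.7, -0.4, 0.7]
grip_width: 92.0
time: 15.35
tool_pos: [527.2, 347.7, 26.0]
tcp_rot: [3.141, -0.0, 1.468]
contact_force: [0.1, -0.9, 0.8]
grip_width: 55.9
time: 16.48
tool_pos: [526.4, 347.3, 224.2]
tcp_rot: [-3.139, 0.002, 1.468]
contact_force: [0.8, -0.0, -3.4]
grip_width: 56.1
[526.4 347.3 224. ] [-1.7983e+02  1.1000e-01  8.4090e+01] [ 0.3  0.6 -2.7] 55.6
cam [534. 425. 361.]
0.68 [528.1 369.2 207.8] 319 221
```

```bash
python3 -m handwheel '[[[2,-30,0],[0,0,0.03]],[[2,-54,0],[0,0,0.03]],[[2,-54,0],[0,0,0.03]],[[2,-54,0],[0,0,0.03]],[[2,-54,0],[0,0,0.03]],[[2,-54,0],[0,0,0.03]],[[2,-54,0],[0,0,0.03]],[[2,-54,0],[0,0,0.03]],[[2,-54,0],[0,0,0.03]],[[2,-54,0],[0,0,0.03]],[[2,-54,0],[0,0,0.03]],[[1.2,-30,0],[0,0,0.018]]]'
python3 -m handwheel '[[[0,-19,0],[0,0,0]],[[0,0,0],[0,0,0]],[[0,0,0],[0,0,0]]]'
python3 -m handwheel '[[[0,0,-30],[0,0,0]],[[0,0,-45],[0,0,0]],[[0,0,-40],[0,0,0]],[[0,0,-18],[0,0,0]],[[0,0,-5],[0,0,0]],[[0,0,0],[0,0,0]],[[0,0,0],[0,0,0]]]'
```

```text
time: 18.08
tool_pos: [549.7, -255.0, 224.4]
tcp_rot: [-3.14, -0.001, 1.814]
contact_force: [0.1, 0.0, -2.5]
grip_width: 55.9
time: 18.45
tool_pos: [550.4, -270.0, 225.6]
tcp_rot: [-3.141, -0.001, 1.817]
contact_force: [-0.5, 0.4, -2.4]
grip_width: 55.8
time: 19.32
tool_pos: [551.1, -271.4, 89.3]
tcp_rot: [3.14, 0.002, 1.816]
contact_force: [-0.0, -0.0, -2.3]
grip_width: 56.1
```

```bash
python3 -m handwheel '[[[0,0,-3],[0,0,0]],[[0,0,-1],[0,0,0]],[[0,0,-1],[0,0,0]],[[0,0,-0.5],[0,0,0]],[[0,0,-0.5],[0,0,0]],[[0,0,-0.5],[0,0,0]],[[0,0,0],[0,0,0]],[[0,0,0],[0,0,0]]]'; python3 -m handwheel '[[[0,0,-0.5],[0,0,0]],[[0,0,0],[0,0,0]]]'
```

```text
time: 20.32
tool_pos: [550.4, -271.3, 81.5]
tcp_rot: [3.141, 0.0, 1.816]
contact_force: [0.2, 0.8, -2.8]
grip_width: 55.8
time: 20.58
tool_pos: [550.4, -271.3, 81.0]
tcp_rot: [3.141, 0.0, 1.816]
contact_force: [-0.2, 0.3, -2.3]
grip_width: 56.2
```

```bash
python3 -m handwheel '[[[0,0,-0.4],[0,0,0]],[[0,0,0],[0,0,0]]]'; python3 -m handwheel '[[[0,0,-0.4],[0,0,0]],[[0,0,0],[0,0,0]]]'
```

```text
time: 20.82
tool_pos: [550.4, -271.3, 80.9]
tcp_rot: [3.141, 0.0, 1.816]
contact_force: [-1.5, 1.3, 1.7]
grip_width: 55.5
time: 21.08
tool_pos: [550.4, -271.4, 80.9]
tcp_rot: [3.141, 0.0, 1.816]
contact_force: [-2.9, 1.7, 5.7]
grip_width: 55.5
```

```bash
python3 -m handwheel '[[[0,0,0.3],[0,0,0]],[[0,0,0],[0,0,0]],[[0,0,0],[0,0,0]],[[0,0,0],[0,0,0]]]' 0
python3 -m handwheel '[[[0,0,10],[0,0,0]],[[0,0,40],[0,0,0]],[[0,0,50],[0,0,0]],[[0,0,50],[0,0,0]],[[0,0,19.5],[0,0,0]],[[0,0,0],[0,0,0]],[[0,0,0],[0,0,0]]]'
python3 look.py w8 heat_sink; python3 - <<'E'
import cv2
a=cv2.imread('pics/w8.png')[70:270,210:430];cv2.imwrite('pics/w8c.png',cv2.resize(a,None,fx=3,fy=3,interpolation=cv2.INTER_CUBIC))
E
```

```text
time: 21.58
tool_pos: [550.4, -271.3, 80.3]
tcp_rot: [3.142, -0.0, 1.816]
contact_force: [-0.1, -0.3, -0.9]
grip_width: 89.8
time: 22.45
tool_pos: [549.9, -271.0, 248.8]
tcp_rot: [-3.14, -0.001, 1.816]
contact_force: [-0.8, 0.2, 0.5]
grip_width: 91.7
[ 549.8 -271.   248.4] [-1.7990e+02 -1.1000e-01  1.0403e+02] [0.4 1.  0.1] 91.5
cam [ 531. -196.  386.]
0.91 [ 549.9 -267.6   63.4] 320 183
```

View pics/w8c.png

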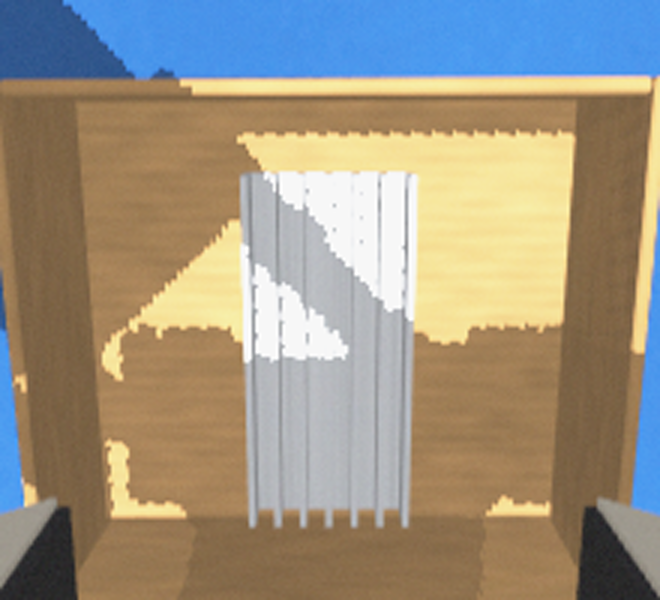

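```bash
python3 - <<'E'
from h import *
c=capture('wrist')
K=np.array([ray(c,210+u/3,70+v/3,77)[:2] for u,v in [(241,174),(417,174),(409,526),(249,526)]]);print(K.round(1),K.mean(0))
for i in range(4): d=K[i]-K[i-1];print(np.linalg.norm(d).round(1),np.degrees(np.arctan2(d[1],d[0])).round(1)%180)
E
python3 -m handwheel '[[[-9,30,0],[0,0,-0.056]],[[-10,43,0],[0,0,-0.063]],[[-10,43,0],[0,0,-0.063]],[[-10,43,0],[0,0,-0.063]],[[-10,43,0],[0,0,-0.063]],[[-10,43,0],[0,0,-0.063]],[[-10,43,0],[0,0,-0.063]],[[-10,43,0],[0,0,-0.063]],[[-10,34,0],[0,0,-0.063]],[[0,0,0],[0,0,0]],[[0,0,0],[0,0,0]]]'
python3 look.py w9 cover 5 18
```

```text
[[ 508.9 -219.1]
 [ 562.7 -205.6]
 [ 592.5 -322.3]
 [ 538.  -336.1]] [ 550.52014257 -270.78790709]
120.5 104.0
55.5 14.1
120.5 104.3
56.1 14.099999999999994
time: 23.98
tool_pos: [461.4, 93.3, 249.6]
tcp_rot: [-3.141, 0.001, 1.257]
contact_force: [-0.5, 0.4, 0.9]
grip_width: 91.8
[461.6  93.  249.6] [-1.7998e+02  3.0000e-02  7.1950e+01] [ 0.2 -0.4 -0. ] 91.9
cam [485. 167. 387.]
0.74 [458.7  96.7  20.9] 316 175
5.0 [458.   92.8 103.1  53.3  71.1] 3631
18.0 [458.9  95.3  99.6  51.5  71.1] 3631
```

View pics/w9.png

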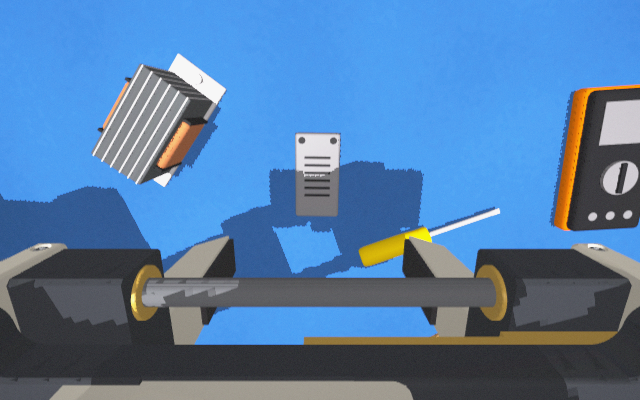

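```bash
python3 -m handwheel '[[[-2.4,1.4,-35],[0,0,-0.013]],[[0,0,-50],[0,0,0]],[[0,0,-50],[0,0,0]],[[0,0,-45],[0,0,0]],[[0,0,-25],[0,0,0]],[[0,0,-13],[0,0,0]],[[0,0,-7],[0,0,0]],[[0,0,0],[0,0,0]],[[0,0,0],[0,0,0]]]' 0
python3 -m handwheel '[[[0,0,0],[0,0,0]],[[0,0,0],[0,0,0]],[[0,0,0],[0,0,0]],[[0,0,0],[0,0,0]],[[0,0,0],[0,0,0]],[[0,0,0],[0,0,0]]]' 1
python3 -m handwheel '[[[0,0,0],[0,0,0]],[[0,0,5],[0,0,0]],[[0,0,25],[0,0,0]],[[0,0,50],[0,0,0]],[[0,0,50],[0,0,0]],[[0,0,50],[0,0,0]],[[0,0,20],[0,0,0]],[[0,0,0],[0,0,0]],[[0,0,0],[0,0,0]]]'
python3 look.py w10 cover
```

```text
time: 25.2
tool_pos: [459.6, 95.1, 25.7]
tcp_rot: [3.14, -0.001, 1.243]
contact_force: [-0.4, -0.1, 0.2]
grip_width: 91.7
time: 25.95
tool_pos: [459.0, 95.1, 25.0]
tcp_rot: [3.142, 0.0, 1.243]
contact_force: [0.4, 1.6, 1.0]
grip_width: 51.8
time: 27.08
tool_pos: [458.2, 95.0, 223.8]
tcp_rot: [-3.14, 0.001, 1.243]
contact_force: [-0.2, 0.1, 0.8]
grip_width: 51.5
[458.2  95.  223.6] [-1.7986e+02  6.0000e-02  7.1200e+01] [ 0.9 -0.2 -0.5] 51.9
cam [483. 168. 361.]
0.58 [463.6 115.  218.7] 317 232
```

```bash
python3 -m handwheel '[[[9,-30,0],[0,0,0.06]],[[10,-42,0],[0,0,0.06]],[[10,-42,0],[0,0,0.06]],[[10,-42,0],[0,0,0.06]],[[10,-42,0],[0,0,0.06]],[[10,-42,0],[0,0,0.06]],[[10,-42,0],[0,0,0.06]],[[10,-42,0],[0,0,0.06]],[[10,-32,0],[0,0,0.06]],[[2.5,-10.3,0],[0,0,0.033]],[[0,0,0],[0,0,0]],[[0,0,0],[0,0,0]]]'
python3 -m handwheel '[[[0,0,-30],[0,0,0]],[[0,0,-45],[0,0,0]],[[0,0,-28],[0,0,0]],[[0,0,-10],[0,0,0]],[[0,0,-4],[0,0,0]],[[0,0,0],[0,0,0]],[[0,0,0],[0,0,0]]]'
python3 -m handwheel '[[[0,0,-2],[0,0,0]],[[0,0,-1],[0,0,0]],[[0,0,-1],[0,0,0]],[[0,0,-0.5],[0,0,0]],[[0,0,-0.5],[0,0,0]],[[0,0,0],[0,0,0]],[[0,0,0],[0,0,0]]]'
```

```text
time: 28.68
tool_pos: [550.2, -270.5, 224.1]
tcp_rot: [-3.141, -0.001, 1.815]
contact_force: [0.8, -0.4, 0.3]
grip_width: 51.5
time: 29.55
tool_pos: [551.0, -271.5, 109.2]
tcp_rot: [3.14, 0.002, 1.816]
contact_force: [-0.4, 0.8, 0.1]
grip_width: 51.8
time: 30.42
tool_pos: [550.5, -271.2, 102.9]
tcp_rot: [3.141, 0.0, 1.816]
contact_force: [0.4, 0.3, -0.8]
grip_width: 51.4
```

```bash
for i in 1; do python3 -m handwheel '[[[0,0,-0.5],[0,0,0]],[[0,0,0],[0,0,0]]]'; python3 -m handwheel '[[[0,0,-0.4],[0,0,0]],[[0,0,0],[0,0,0]]]'; python3 -m handwheel '[[[0,0,-0.4],[0,0,0]],[[0,0,0],[0,0,0]]]'; done
```

```text
time: 30.68
tool_pos: [550.5, -271.2, 102.4]
tcp_rot: [3.142, 0.0, 1.816]
contact_force: [0.0, -0.5, -0.2]
grip_width: 51.9
time: 30.92
tool_pos: [550.5, -271.2, 102.0]
tcp_rot: [3.141, 0.0, 1.816]
contact_force: [-0.6, -0.2, -1.2]
grip_width: 51.6
time: 31.18
tool_pos: [550.5, -271.2, 102.0]
tcp_rot: [3.141, 0.0, 1.816]
contact_force: [-1.4, 1.0, 3.0]
grip_width: 51.7
```

```bash
python3 -m handwheel '[[[0,0,0.3],[0,0,0]],[[0,0,0],[0,0,0]],[[0,0,0],[0,0,0]],[[0,0,0],[0,0,0]]]' 0
python3 -m handwheel '[[[0,0,10],[0,0,0]],[[0,0,40],[0,0,0]],[[0,0,50],[0,0,0]],[[0,0,40],[0,0,0]],[[0,0,8],[0,0,0]],[[0,0,0],[0,0,0]],[[0,0,0],[0,0,0]]]'
python3 look.py w11 cover; python3 - <<'E'
import cv2
a=cv2.imread('pics/w11.png')[70:270,210:430];cv2.imwrite('pics/w11c.png',cv2.resize(a,None,fx=3,fy=3,interpolation=cv2.INTER_CUBIC))
E
```

```text
time: 31.68
tool_pos: [550.5, -271.2, 101.8]
tcp_rot: [3.142, -0.0, 1.816]
contact_force: [-0.5, -0.3, 0.4]
grip_width: 86.9
time: 32.55
tool_pos: [549.9, -270.9, 248.3]
tcp_rot: [-3.14, -0.002, 1.816]
contact_force: [-0.7, -0.4, 0.2]
grip_width: 91.7
[ 549.9 -270.9  248.2] [-1.7988e+02 -1.3000e-01  1.0404e+02] [ 0.8  0.  -0.5] 91.7
cam [ 531. -196.  386.]
0.84 [ 551.9 -269.1  101. ] 322 195
```

View pics/w11c.png

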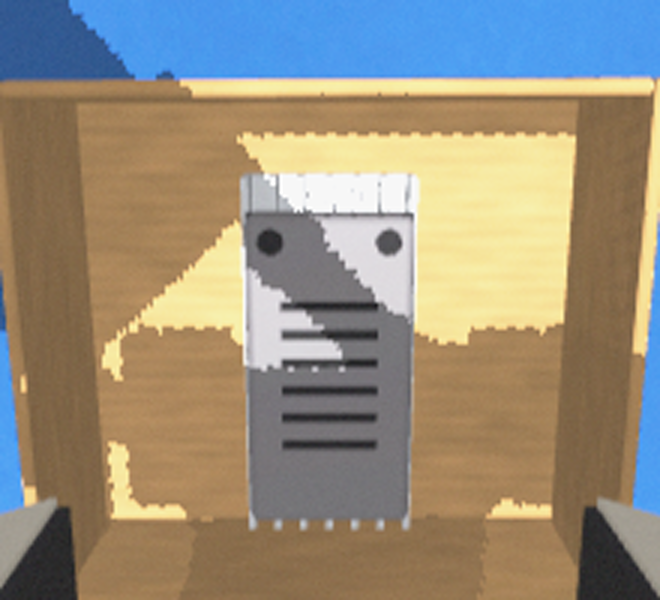

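```bash
python3 - <<'E'
from h import *
c=capture('wrist')
K=np.array([ray(c,210+u/3,70+v/3,95)[:2] for u,v in [(246,212),(414,212),(410,521),(249,521)]]);print(K.round(1),K.mean(0))
for i in range(4): d=K[i]-K[i-1];print(np.linalg.norm(d).round(1),np.degrees(np.arctan2(d[1],d[0])).round(1)%180)
print(bot.close_job())
E
```

```text
[[ 514.2 -228.2]
 [ 563.2 -215.9]
 [ 588.9 -313.1]
 [ 537.4 -326.1]] [ 550.91904207 -270.8454309 ]
100.5 103.3
50.5 14.1
100.5 104.8
53.1 14.099999999999994
the job is handed in; nothing more can be done
None
```

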